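# Put the hanging scraper away in the drawer

## Robot

A 6-joint arm with a two-finger parallel gripper is mounted at the origin on the work surface. World frame = base frame: x ahead of the robot, y to its left, z up, the work surface at z = 0. Lengths are in m, angles in rad, forces in N, time in s.
With the tool pointing down it reaches from about 0.3 to 0.75 m from the base axis. Payload 8.5 kg.
Tool frame: the origin (TCP) lies midway between the tips of the shut fingers; the grasp point (between the pads) lies bot.tcp_to_grasp behind it (bot.tcp_to_grasp is the distance from the TCP to the grasp point, in m); z points along the fingers, y is the line along which they close (so a half turn about z gives the same grasp; the last joint's range is limited). The gripper opens to 85 mm and grips with 20 to 120 N. Pads are 22 mm wide; open, the fingers measure 114 mm over their backs; the gripper's body (76 mm by 85 mm) begins 54 mm behind the grasp point. The pads swing forward as they close: fully open they stand 13 mm farther back than shut.
Start: joints at [1.048, 0.381, 1.297, -0, 1.464, -0.215], TCP at [0.167, 0.524, 0.231] pointing down, gripper open.
Joint ranges: [-3.11, 3.11], [-0.89, 2.33], [0.22, 2.48], [-1.42, 4.56], [0.17, 2.85], [-2.88, 2.88]. Speed limits (rad/s): [2.39, 2.39, 3.14, 3.14, 3.14, 3.14].

## Interface

Orientations are given as [roll, pitch, yaw] about the fixed x, y, z axes, in that order (R = Rz(yaw) Ry(pitch) Rx(roll)).
In Python, from rig import bot gives the robot as it stands. The module is installed in compiled form; this text tells all that it offers.
- The arm moves only by the tool jog_arm, never from a script. Its arguments are lists of equal length, an entry for each row: "rotation": the turn, a rotation vector about the tool's x, y, z as a fraction of full scale, a list of three; "xyz": the shift along the tool's x, y, z as a fraction of full scale, a list of three; "hand": the finger opening in mm, from 0 to 85.4. In form: {"rotation": [[rx, ry, rz], ...], "xyz": [[dx, dy, dz], ...], "hand": [hand, ...]}. A call has 1 to 5 rows; each row shifts and turns the commanded pose from where the row before left it, along the tool's axes as they then stand; what a row does not reach is not made up. Full scale, the value 1, is 0.8 m for a shift and pi/2 rad for a turn. A row lasts 1/10 s, in which the tool goes at most 50 mm and 8.59 degrees, less where a joint would pass 70% of its speed; a pose out of reach is approached as far as the arm can. A call with a number of a shift or a turn outside -1 to 1 is refused whole. A call with a gripper value outside its range is refused whole. The fingers move at their own pace and stop on an object; "force" is the grip in N (left out, the last holds). Time passes only in rows, so rows that do not move let the fingers close. It gives the time, the measured TCP pose, the force, the opening and the grip force at its end, in the units of the state.
- bot.sense(): the state, without advancing time (a new reading comes with each control period).
- bot.grab_frame(name): name is "scene" or "side" or "wrist"; returns the picture (400x640x3 uint8, red, green, blue); there is no depth.
- bot.camera_model(name): a dict with "K" (3x3 intrinsics, pixels), "R" (3x3) and "t" (3): a world point X has camera coordinates R X + t; the wrist camera has in their place "hand_eye" (4x4, takes a point from camera to tool coordinates, whose origin is the TCP and whose axes are the flange's). Camera axes: x right, y down, z forward; pixel columns grow to the right and rows downward; lengths in m; the calibration is good to about 2 mm. A picture is of the moment at which its call begins: read the wrist's pose just before it. camera_model takes no time and is no camera call.
- bot.hand_in(): hands the job in; it is judged then, once.
Trained networks look in the newest picture that a camera, given by its name, has taken for a name from the list of things; names that differ only in an ending like _2 or _b are one class to them, and where a whole thing is asked for, a point or a joint stands for the part that bears it (a point fixed in the world has none). Each returns a list of dicts, best first, with "conf" (0 to 1); they miss things now and then, are a little off and sometimes report something else, mostly with a low value. They report only what shows in the picture. A call takes as long as a camera call. They do not tell look-alikes from the thing itself.
- bot.recognise(name, camera): "bbox" ([left, top, width, height] in pixels, round what is visible of it).
- bot.pinpoint(name, camera): "location" ([row, column] in pixels: a listed point, or the origin of a listed thing).
The state is a dict: "clock": time; "joint_pos": joint angles; "joint_vel": joint speeds; "effort": joint torques, N m; "tool_pos": TCP position; "orientation": TCP orientation; "wrist_force": force on the tool from outside, world axes, zero at the start; "moment": the same for the moment, N m; "grip_width": finger opening in m; "grasp_force": force on a finger pad.
Only numpy, scipy, OpenCV 4.12 (cv2) and the standard library are available. Lean on these libraries where they do the work, as an engineer would, in place of code of your own. Each camera call takes 0.05 s, during which the arm holds its last target. There are 200 camera calls.

## Task

Pull the cabinet's drawer well open, then lift the wide-bladed scraper up off its peg on the sloped rack. Set it down gently flat on the drawer's floor without dropping it, let go, and leave the drawer open; the other two tools stay hanging on their pegs and everything else stays where it stands.

Things in the scene. Friction and masses are not known exactly. Their poses are not given: they have to be found in the camera images.
- scraper: hand scraper, 186 mm long: white handle (24 mm wide, 24 thick) with a round eye (outer diameter 38 mm, hole 20) by which it hangs; at the other end a thin steel blade 70 mm wide, 45 long, 6 thick. Origin: centre of the eye's hole, at the underside. x points from blade to eye: handle from x = -20 to -122 mm, blade to -167; y across; z along the hole, away from the rack's panel. 80 to 170 g
- scraper_mid (a point): centre of the scraper's handle: 75 mm from the hole towards the blade and 12 mm above the underside (half the handle's thickness); same axes as the scraper
- brush: white hand brush hanging on the same rack, 186 mm long: same handle and eye as the scraper's, narrow head 60 x 34 mm, 32 mm thick. Same origin and axes. Stays hanging
- spanner: steel open-end spanner hanging on the same rack, 191 mm long, 36 mm wide at the jaw, 12 mm thick. Same origin and axes. Stays hanging
- panel (a point): the rack: a fixed rack, 310 mm wide: a dark grey panel rising away from the robot at 40 degrees from level, from 30 to 190 mm above the table; tools hang on its pegs, handles up the slope, undersides 8 mm off the panel. This point: middle of the panel's lower edge; x level, away from the robot, y along the rack, z up; the rack spans x = -10 to 250 mm. May stand left or right of the cabinet
- peg1 (a point): foot of the middle of three steel pegs (12 mm thick, 95 mm apart along the rack's y; any tool on any peg), level with the tools' undersides. The pegs stand square to the panel, so lean 40 degrees from vertical towards the robot; they end 40 mm beyond the tools' undersides (16 mm beyond the scraper's upper face): lift a tool some 45 mm along its z to clear. Axes as the rack
- lamp (a point): middle of a white lamp tube (20 mm thick, 335 mm long, along the rack's y) that hangs 325 mm above the table, over the tools' eyes, so that the gripper has to come in leaning back towards the robot, along the pegs. Thin posts at the rack's ends, 162 mm either side, carry it from behind. Axes as the rack
- cab_edge (a point): fixed white one-drawer cabinet with a tray of pouches (50 mm high) fixed on the rear half of its top, 290 mm deep (x), 310 mm wide (y), 100 mm high. This point: middle of its top's front edge (the drawer side); x points to its back, y along its width, z up
- drawer (a joint): how far the drawer is pulled out, m: 0 shut, 0.205 fully out; it starts 0 to 0.03 and slides towards the cabinet's -x with about 1 N friction
- handle (a point): middle of the drawer's handle, a level steel bar 11 mm thick and 120 mm long along y, 35 mm in front of the drawer's face (29 mm free behind it) and 38 mm below the cabinet's top; axes as the cabinet's
- tray (a point): point on the drawer's inner floor, midway across and 72 mm behind the inside of its front panel; moves with the drawer; axes as the cabinet's (-x towards the handle). The inside runs from x = -72 to 172 mm and y = -134 to 134 mm; its floor is 22 mm above the table, its walls stand 56 mm above that floor, the front panel 67 mm. Only the part pulled out is open from above
- jar: white jar, diameter 64 mm, 70 mm high, loose on the table, on the left side. Origin: centre of its underside. Leave alone
- beaker: steel cup, diameter 70 mm, 90 mm high, loose on the table, on the right side. Origin: centre of its underside. Leave alone
- tape: roll of clear tape lying flat, diameter 100 mm, 45 mm high, on the left side. Origin: centre of its underside. Leave alone
- bottle: yellow bottle, diameter 66 mm, 170 mm high, on the right side. Origin: centre of its underside. Leave alone
Mind the look-alikes: they are no part of the job. What is shaped like the scraper but green or pink is not meant.

How it is judged:
By the outcome, as a careful person would: the job done as asked, in the order asked, and still so for the second after the job is handed in, with the robot touching nothing.
It also fails if it takes over 64 s, if anything falls off the work surface, if the arm or the gripper's body presses on something with over 40 N, if the wrist force passes 120 N, or if a joint passes its speed limit or range.

## Working session

There is one attempt and no reset: what is moved stays moved. The work goes in short steps, Python scripts to look and compute and a tool call to move; the robot and the scene stay as the last step left them, time stands still between calls to the robot, and variables do not carry over. Pictures are saved under pics/ and viewed, at most 10 in all, crops included, and the job is handed in when it is done.

Besides the shell and the picture viewer there is one more tool, called after "Call:" as name(argument=value, ...), one argument or row to a line, values as JSON. jog_arm: Moves the arm, as the interface text tells. Shift numbers are shares of 0.8 m and turn numbers shares of pi/2 rad, none past 1 either way. Its arguments: {"type":"object","properties":{"rotation":{"type":"array","items":{"type":"array","items":{"type":"number"}}},"xyz":{"type":"array","items":{"type":"array","items":{"type":"number"}}},"hand":{"type":"array","items":{"type":"number"}},"force":{"type":"number"}},"required":["rotation","xyz","hand"]}

```bash
mkdir -p pics; cat > h.py <<'E'
import numpy as np, cv2
from scipy.spatial.transform import Rotation as Ro
from rig import bot
def cam(n):
    m=bot.camera_model(n); return np.array(m["K"]),np.array(m["R"]),np.array(m["t"])
def ray(n,rc):
    K,R,t=cam(n); d=R.T@np.linalg.solve(K,[rc[1],rc[0],1]); return -R.T@t,d/np.linalg.norm(d)
def tri(obs):
    A=np.zeros((3,3));b=np.zeros(3)
    for n,rc in obs:
        o,d=ray(n,rc);P=np.eye(3)-np.outer(d,d);A+=P;b+=P@o
    X=np.linalg.solve(A,b); return X,[np.linalg.norm((np.eye(3)-np.outer(ray(n,rc)[1],ray(n,rc)[1]))@(X-ray(n,rc)[0])) for n,rc in obs]
def atz(n,rc,z):
    o,d=ray(n,rc); return o+d*(z-o[2])/d[2]
def proj(n,X):
    K,R,t=cam(n); p=K@(R@np.array(X)+t); return p[1]/p[2],p[0]/p[2]
E
python3 - <<'E'
from h import *
for c in("scene","side"):
    im=bot.grab_frame(c); cv2.imwrite(f"pics/{c}0.png",im[...,::-1])
    print(c,np.round(-cam(c)[1].T@cam(c)[2],3))
    for n in "scraper scraper_mid brush spanner panel peg1 lamp cab_edge handle tray jar beaker tape bottle".split():
        print(n,[(np.round(d["location"]).tolist(),round(d["conf"],2)) for d in bot.pinpoint(n,c)[:4]])
print(bot.sense(),bot.tcp_to_grasp)
E
```

```text
scene [1.233 0.376 1.082]
scraper [([234.0, 379.0], 0.81), ([214.0, 360.0], 0.55)]
scraper_mid [([218.0, 343.0], 0.83), ([232.0, 402.0], 0.67), ([270.0, 377.0], 0.57)]
brush [([293.0, 402.0], 0.82), ([252.0, 461.0], 0.33), ([269.0, 386.0], 0.17)]
spanner [([261.0, 344.0], 0.51)]
panel [([266.0, 383.0], 0.59)]
peg1 [([279.0, 371.0], 0.76)]
lamp [([232.0, 382.0], 0.61)]
cab_edge [([232.0, 244.0], 0.78)]
handle [([224.0, 262.0], 0.62), ([262.0, 342.0], 0.42)]
tray [([294.0, 399.0], 0.25)]
jar [([254.0, 458.0], 0.62)]
beaker [([182.0, 259.0], 0.82)]
tape [([311.0, 476.0], 0.62)]
bottle [([180.0, 214.0], 0.9)]
side [-0.091 -1.008  1.106]
scraper [([255.0, 258.0], 0.92), ([165.0, 318.0], 0.87), ([234.0, 266.0], 0.79)]
scraper_mid [([226.0, 248.0], 0.83), ([260.0, 278.0], 0.63), ([178.0, 307.0], 0.6)]
brush [([152.0, 308.0], 0.66)]
spanner [([178.0, 334.0], 0.73)]
panel [([201.0, 288.0], 0.88)]
peg1 [([163.0, 321.0], 0.61)]
lamp [([131.0, 308.0], 0.6)]
cab_edge [([266.0, 373.0], 0.74), ([247.0, 390.0], 0.66), ([347.0, 338.0], 0.56)]
handle [([266.0, 374.0], 0.71)]
tray [([256.0, 404.0], 0.81)]
jar [([383.0, 409.0], 0.17)]
beaker [([347.0, 336.0], 0.78)]
tape [([169.0, 253.0], 0.58)]
bottle [([384.0, 405.0], 0.78), ([350.0, 337.0], 0.74)]
{'clock': 1.5, 'joint_pos': array([ 1.04768519e+00,  3.80610453e-01,  1.29736576e+00, -8.10209456e-06,
        1.46364797e+00, -2.15274684e-01]), 'joint_vel': array([ 0.00068775,  0.00083097, -0.000298  ,  0.00025617, -0.00050014,
       -0.00104583]), 'effort': array([-9.98616520e-05, -4.48328876e+01, -2.31463194e+01, -2.10843432e-04,
        5.39019838e-04,  3.20991080e-05]), 'tool_pos': array([0.1666314 , 0.52413389, 0.23132835]), 'orientation': array([-3.14156013e+00,  1.13435804e-06,  2.83375707e+00]), 'wrist_force': array([-0.05180755, -0.0750246 ,  0.18592471]), 'moment': array([-0.01902658,  0.0320407 , -0.06527665]), 'grasp_force': 0.0, 'grip_width': 0.08571594865328792} 0.0187
```

View pics/scene0.png

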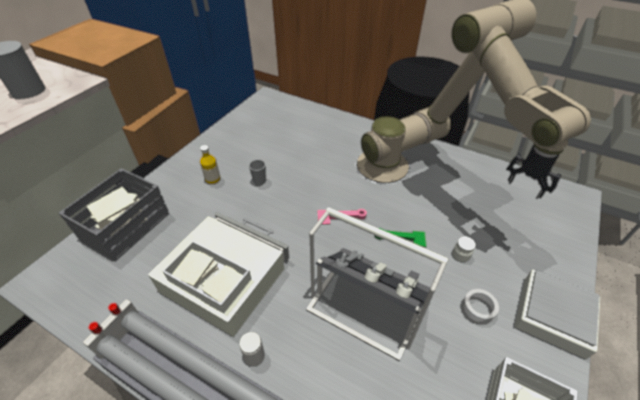

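View pics/side0.png

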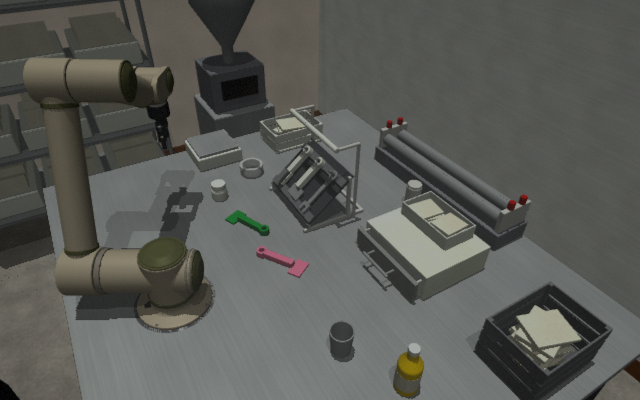

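The scene shows the rack at (370,285), the cabinet at (220,265), and pink (340,215) and green (405,237) decoys lying on the table. Side view: rack at (315,185), cabinet at (425,245). Next is one composite crop, enlarged, to tell the hanging tools apart and measure.

```bash
python3 - <<'E'
from h import *
a=cv2.imread("pics/scene0.png")[195:360,145:455]; b=cv2.imread("pics/side0.png")[100:300,260:500]
a=cv2.resize(a,(800,426),interpolation=cv2.INTER_CUBIC)
b1=cv2.resize(b,None,fx=3,fy=3,interpolation=cv2.INTER_CUBIC)
cv2.imwrite("pics/a.png",a);cv2.imwrite("pics/b.png",b1)
E
```

```text
(no output)
```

View pics/b.png

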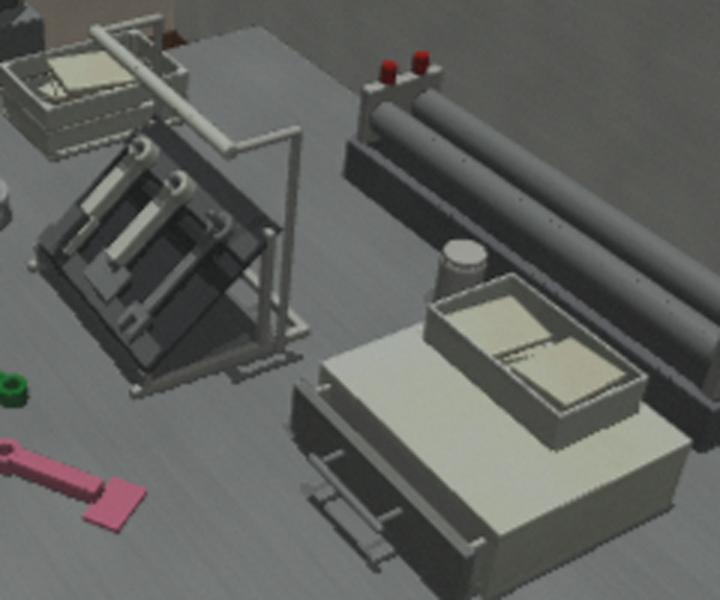

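View pics/a.png

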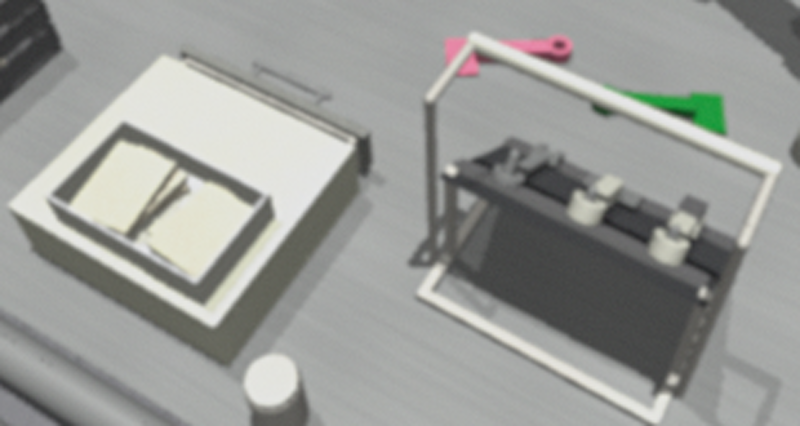

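Hanging tools (side crop): brush at (110,195), narrow head; white tool at (140,235), wide thin plate at (105,280), on the middle peg; spanner at (180,270). The middle white one fits the scraper, since green and pink are decoys; I'll confirm with the wrist camera. Next, the geometry.

```bash
python3 - <<'E'
from h import *
S=lambda u,v:("scene",(195+v/2.581,145+u/2.581)); D=lambda u,v:("side",(100+v/3,260+u/3))
p=lambda l,x:print(l,np.round(x,3))
for l,o in {"FL":[S(357,143),D(322,365)],"FR":[S(165,57),D(497,530)],"BR":[S(12,207),D(690,440)],"BL":[S(218,325)]}.items():
    if len(o)>1:
        x,e=tri(o);p(l,x);p(" err",e)
    for q in o:p("  z.1",atz(*q,.1))
for l,o in {"lampR":[S(475,38),D(232,152)],"lampL":[S(778,168),D(95,30)],"pinkeye":[S(562,47),D(5,450)],"eyeMid":[S(588,200),D(180,180)],"eyeL":[S(668,240),D(145,147)],"handleL":[S(326,98),D(312,458)],"handleR":[S(255,66),D(383,525)]}.items():
    x,e=tri(o);p(l,x);p(" err",e)
p("lampz",atz(*S(475,38),.325));p("lampz",atz(*S(778,168),.325));p("lampz",atz(*D(232,152),.325));p("lampz",atz(*D(95,30),.325))
p("top R",atz(*S(450,172),.19));p("top L",atz(*S(705,294),.19))
for a,b in (("handle","handle"),("lamp","lamp")):
    x,e=tri([("scene",bot.pinpoint(a,"scene")[0]["location"]),("side",bot.pinpoint(a,"side")[0]["location"])]);p(a,x);p(" err",e)
for n in "jar","tape","beaker","bottle":
    p(n,[atz(c,d["location"],0)for c in("scene","side") for d in bot.pinpoint(n,c)[:2]])
E
```

```text
FL [ 0.663 -0.081  0.098]
 err [0.004 0.004]
  z.1 [ 0.661 -0.077  0.1  ]
  z.1 [ 0.664 -0.087  0.1  ]
FR [ 0.668 -0.383  0.099]
 err [0. 0.]
  z.1 [ 0.669 -0.382  0.1  ]
  z.1 [ 0.668 -0.384  0.1  ]
BR [ 0.94  -0.386  0.096]
 err [0.002 0.002]
  z.1 [ 0.94  -0.381  0.1  ]
  z.1 [ 0.938 -0.389  0.1  ]
  z.1 [ 0.937 -0.075  0.1  ]
lampR [0.618 0.058 0.324]
 err [0.004 0.004]
lampL [0.624 0.387 0.327]
 err [0.002 0.002]
pinkeye [0.319 0.051 0.017]
 err [0.002 0.002]
eyeMid [0.653 0.221 0.185]
 err [0.002 0.002]
eyeL [0.655 0.315 0.183]
 err [0.002 0.002]
handleL [ 0.593 -0.174  0.059]
 err [0.001 0.001]
handleR [ 0.598 -0.293  0.06 ]
 err [0.001 0.001]
lampz [0.615 0.06  0.325]
lampz [0.62  0.388 0.325]
lampz [0.62  0.053 0.325]
lampz [0.626 0.389 0.325]
top R [0.696 0.075 0.19 ]
top L [0.698 0.371 0.19 ]
handle [ 0.581 -0.231  0.055]
 err [0.008 0.008]
lamp [0.608 0.219 0.319]
 err [0.004 0.004]
jar [[ 0.311  0.42   0.   ]
 [ 0.449 -0.588  0.   ]]
tape [[0.501 0.528 0.   ]
 [0.511 0.547 0.   ]]
beaker [[ 0.358 -0.405  0.   ]
 [ 0.342 -0.397  0.   ]]
bottle [[ 0.442 -0.578  0.   ]
 [ 0.44  -0.585  0.   ]
 [ 0.338 -0.408  0.   ]]
```

```bash
cat >> h.py <<'E'
def pose():
    s=bot.sense(); return np.array(s["tool_pos"]),Ro.from_euler("xyz",s["orientation"])
def plan(p1,R1,n=None,vmax=.047,wmax=8.2):
    """rows (3 decimals) from the present pose to p1,R1 in n steps"""
    p,R=pose(); p1=np.array(p1,float); R1=R if R1 is None else R1
    d=np.linalg.norm(p1-p); w=np.degrees((R.inv()*R1).magnitude())
    n=n or max(1,int(np.ceil(max(d/vmax,w/wmax)))); rot=[];xyz=[]
    for k in range(n):
        m=n-k
        sh=np.round(R.inv().apply((p1-p)/m)/.8,3); tu=np.round((R.inv()*R1).as_rotvec()/m/(np.pi/2),3)
        p=p+R.apply(sh*.8); R=R*Ro.from_rotvec(tu*np.pi/2)
        rot.append(tu.tolist()); xyz.append(sh.tolist())
    for i in range(0,n,5): print('"rotation":',rot[i:i+5],'"xyz":',xyz[i:i+5])
    print("end",p.round(4))
down=lambda yaw:Ro.from_euler("xyz",[np.pi,0,yaw])
def wcam():
    m=bot.camera_model("wrist"); p,R=pose(); H=np.array(m["hand_eye"]); T=np.eye(4);T[:3,:3]=R.as_matrix();T[:3,3]=p
    return np.array(m["K"]),T@H
def wz(rc,n,c,W=None):
    """wrist pixel onto plane n.X=c"""
    K,T=W or wcam(); d=T[:3,:3]@np.linalg.solve(K,[rc[1],rc[0],1]); o=T[:3,3]; n=np.array(n)
    return o+d*(c-n@o)/(n@d)
def wp(X,W=None):
    K,T=W or wcam(); q=K@(T[:3,:3].T@(np.array(X)-T[:3,3])); return (q[1]/q[2],q[0]/q[2])
E
python3 - <<'E'
from h import *
print(np.round(np.array(bot.camera_model("wrist")["hand_eye"]),3))
for uv in((115,505),(145,490),(85,515)): print(atz("side",(100+uv[1]/3,260+uv[0]/3),.005).round(3))
plan([.56,-.234,.22],down(np.pi/2))
E
```

```text
[[ 0.    -0.961 -0.275  0.07 ]
 [ 1.    -0.     0.001 -0.   ]
 [-0.001 -0.275  0.961 -0.142]
 [ 0.     0.     0.     1.   ]]
[ 0.394 -0.081  0.005]
[ 0.434 -0.077  0.005]
[ 0.358 -0.077  0.005]
"rotation": [[-0.0, -0.0, 0.042], [-0.0, -0.0, 0.042], [-0.0, -0.0, 0.042], [-0.0, -0.0, 0.042], [-0.0, -0.0, 0.042]] "xyz": [[-0.04, -0.04, 0.001], [-0.042, -0.037, 0.001], [-0.045, -0.034, 0.001], [-0.047, -0.031, 0.001], [-0.049, -0.028, 0.001]]
"rotation": [[-0.0, -0.0, 0.042], [-0.0, -0.0, 0.042], [-0.0, -0.0, 0.043], [-0.0, -0.0, 0.042], [-0.0, -0.0, 0.043]] "xyz": [[-0.05, -0.025, 0.001], [-0.052, -0.021, 0.001], [-0.053, -0.018, 0.001], [-0.054, -0.014, 0.001], [-0.055, -0.011, 0.001]]
"rotation": [[-0.0, -0.0, 0.042], [-0.0, -0.0, 0.043], [-0.0, -0.0, 0.042], [-0.0, -0.0, 0.043], [-0.0, -0.0, 0.042]] "xyz": [[-0.056, -0.007, 0.0], [-0.056, -0.003, 0.001], [-0.056, 0.001, 0.0], [-0.056, 0.004, 0.001], [-0.056, 0.008, 0.0]]
"rotation": [[-0.0, -0.0, 0.043], [-0.0, -0.0, 0.042], [-0.0, -0.0, 0.043], [-0.0, -0.0, 0.042]] "xyz": [[-0.055, 0.012, 0.001], [-0.054, 0.016, 0.0], [-0.053, 0.019, 0.001], [-0.051, 0.023, 0.0]]
end [ 0.5602 -0.2338  0.2201]
```

Call:
jog_arm(
  rotation=[
    [0,0,0.042],
    [0,0,0.042],
    [0,0,0.042],
    [0,0,0.042],
    [0,0,0.042],
  ],
  xyz=[
    [-0.04,-0.04,0.001],
    [-0.042,-0.037,0.001],
    [-0.045,-0.034,0.001],
    [-0.047,-0.031,0.001],
    [-0.049,-0.028,0.001],
  ],
  hand=[60,40,30,30,30],
)

```text
clock: 2.6
tool_pos: [0.271, 0.3227, 0.2274]
orientation: [3.141, 0.0, 2.502]
wrist_force: [1.7, 0.2, 0.3]
grip_width: 0.0299
grasp_force: 0.0
```

Call:
jog_arm(
  rotation=[
    [0,0,0.042],
    [0,0,0.042],
    [0,0,0.043],
    [0,0,0.042],
    [0,0,0.043],
  ],
  xyz=[
    [-0.05,-0.025,0.001],
    [-0.052,-0.021,0.001],
    [-0.053,-0.018,0.001],
    [-0.054,-0.014,0.001],
    [-0.055,-0.011,0.001],
  ],
  hand=[30,30,30,30,30],
)

```text
clock: 3.1
tool_pos: [0.3736, 0.1234, 0.2236]
orientation: [3.141, 0.0, 2.168]
wrist_force: [1.3, 1.0, 0.7]
grip_width: 0.0303
grasp_force: 0.0
```

Call:
jog_arm(
  rotation=[
    [0,0,0.042],
    [0,0,0.043],
    [0,0,0.042],
    [0,0,0.043],
    [0,0,0.042],
  ],
  xyz=[
    [-0.056,-0.007,0],
    [-0.056,-0.003,0.001],
    [-0.056,0.001,0],
    [-0.056,0.004,0.001],
    [-0.056,0.008,0],
  ],
  hand=[30,30,30,30,30],
)

```text
clock: 3.6
tool_pos: [0.477, -0.0765, 0.2218]
orientation: [3.141, 0.0, 1.835]
wrist_force: [-0.4, 0.1, 0.4]
grip_width: 0.0301
grasp_force: 0.0
```

Call:
jog_arm(
  rotation=[
    [0,0,0.043],
    [0,0,0.042],
    [0,0,0.043],
    [0,0,0.042],
    [0,0,0],
  ],
  xyz=[
    [-0.055,0.012,0.001],
    [-0.054,0.016,0],
    [-0.053,0.019,0.001],
    [-0.051,0.023,0],
    [0,0,0],
  ],
  hand=[30,30,30,30,30],
)

```text
clock: 4.1
tool_pos: [0.5614, -0.2383, 0.2187]
orientation: [-3.141, 0.001, 1.565]
wrist_force: [-0.2, 0.8, -0.3]
grip_width: 0.0301
grasp_force: 0.0
```

```bash
python3 - <<'E'
from h import *
s=bot.sense();print(s["tool_pos"],s["orientation"],s["grip_width"],s["wrist_force"])
W=wcam();im=bot.grab_frame("wrist"); cv2.imwrite("pics/w1.png",im[...,::-1])
for n,z in(("handle",.062),("cab_edge",.1)):
    for d in bot.pinpoint(n,"wrist")[:2]: print(n,np.round(d["location"]),d["conf"],wz(d["location"],[0,0,1],z,W).round(4))
print(wp([.596,-.234,.062],W))
E
```

```text
[ 0.56139061 -0.23829793  0.21866656] [-3.14126824e+00  5.87881637e-04  1.56535328e+00] 0.03006338700063288 [-0.24259586  0.79076722 -0.26623649]
cab_edge [189. 434.] 0.91 [ 0.6648 -0.2338  0.1   ]
(np.float64(180.4844025751274), np.float64(354.6183166183032))
```

View pics/w1.png

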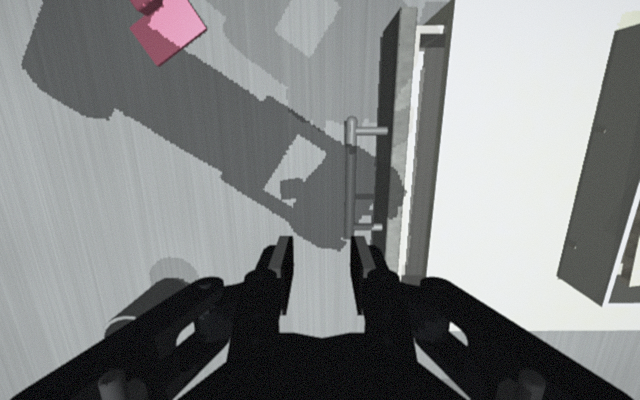

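The wrist view shows the handle bar from (351,122) to (348,235), the drawer front at column 385–410 and the pink decoy at (170,30).

```bash
python3 - <<'E'
from h import *
W=wcam()
for l,uv,z in(("b1",(351,122),.062),("b2",(348,235),.062),("pk",(158,67),.005),("pk",(207,30),.005),("pk",(132,28),.005),("panel out",(398,150),.089),("panel in",(414,150),.089),("edge",(450,50),.1),("edge",(425,270),.1)): print(l,wz((uv[1],uv[0]),[0,0,1],z,W).round(4))
a=wz((122,351),[0,0,1],.062,W);b=wz((235,348),[0,0,1],.062,W);m=(a+b)/2; d=a-b
yaw=np.arctan2(d[1],d[0]);print(m,yaw)
m[2]=.045
plan([m[0],m[1]+.008,.13],down(yaw),3); 
print(m)
E
```

```text
b1 [ 0.5892 -0.1697  0.062 ]
b2 [ 0.5893 -0.2904  0.062 ]
pk [ 0.3762 -0.1111  0.005 ]
pk [ 0.4352 -0.0739  0.005 ]
pk [ 0.3538 -0.072   0.005 ]
panel out [ 0.6307 -0.1943  0.089 ]
panel in [ 0.6456 -0.1943  0.089 ]
edge [ 0.6644 -0.1123  0.1   ]
edge [ 0.6634 -0.3121  0.1   ]
[ 0.58921173 -0.23007273  0.062     ] 1.5714374333437062
"rotation": [[-0.0, -0.0, -0.0], [-0.0, -0.0, -0.0], [-0.0, -0.0, -0.0]] "xyz": [[0.005, 0.012, 0.037], [0.005, 0.012, 0.038], [0.004, 0.013, 0.037]]
end [ 0.5895 -0.2221  0.1303]
[ 0.58921173 -0.23007273  0.045     ]
```

Call:
jog_arm(
  rotation=[
    [0,0,0],
    [0,0,0],
    [0,0,0],
    [0,0,0],
    [0,0,0],
  ],
  xyz=[
    [0.005,0.019,0.05],
    [0.005,0.019,0.05],
    [0,0,0.045],
    [0,0,0.042],
    [0,0,0.03],
  ],
  hand=[28,28,28,28,28],
)

```text
clock: 4.75
tool_pos: [0.5898, -0.2239, 0.045]
orientation: [-3.14, -0.001, 1.573]
wrist_force: [0.2, 0.4, 0.9]
grip_width: 0.028
grasp_force: 0.6
```

Call:
jog_arm(
  rotation=[
    [0,0,0],
    [0,0,0],
    [0,0,0],
  ],
  xyz=[
    [0,0,0],
    [0,0,0],
    [0,0,0],
  ],
  hand=[10,0,0],
  force=25,
)

```text
clock: 5.05
tool_pos: [0.5902, -0.2243, 0.0464]
orientation: [-3.14, -0.002, 1.572]
wrist_force: [0.5, 2.9, -5.8]
grip_width: 0.0099
grasp_force: 24.6
```

Call:
jog_arm(
  rotation=[
    [0,0,0],
    [0,0,0],
    [0,0,0],
    [0,0,0],
    [0,0,0],
  ],
  xyz=[
    [0,-0.02,0],
    [0,-0.04,0],
    [0,-0.045,0],
    [0,-0.045,0],
    [0,-0.03,0],
  ],
  hand=[0,0,0,0,0],
)

```text
clock: 5.55
tool_pos: [0.4442, -0.2242, 0.0464]
orientation: [-3.14, -0.002, 1.571]
wrist_force: [2.1, 1.5, -10.0]
grip_width: 0.01
grasp_force: 24.8
```

Call:
jog_arm(
  rotation=[
    [0,0,0],
    [0,0,0],
    [0,0,0],
    [0,0,0],
    [0,0,0],
  ],
  xyz=[
    [0,-0.016,0],
    [0,-0.004,0],
    [0,0,0],
    [0,0,0],
    [0,0,0],
  ],
  hand=[0,0,0,28,28],
)

```text
clock: 6.05
tool_pos: [0.4316, -0.2265, 0.0473]
orientation: [3.14, 0.002, 1.571]
wrist_force: [0.8, -0.9, 0.4]
grip_width: 0.028
grasp_force: 0.0
```

Call:
jog_arm(
  rotation=[
    [0,0,0],
    [0,0,0],
    [0,0,0],
    [0,0,0],
    [0,0,0],
  ],
  xyz=[
    [0,0,-0.03],
    [0,0,-0.06],
    [0,0,-0.06],
    [0,0,-0.06],
    [0,0,-0.03],
  ],
  hand=[28,28,40,60,60],
)

```text
clock: 6.55
tool_pos: [0.4317, -0.2266, 0.2435]
orientation: [3.136, 0.006, 1.571]
wrist_force: [0.6, 0.1, -1.3]
grip_width: 0.0598
grasp_force: 0.0
```

```bash
cat >> h.py <<'E'
def lean(yaw=-.015,a=40):
    s,c=np.sin(np.radians(a)),np.cos(np.radians(a))
    return Ro.from_euler("z",yaw)*Ro.from_matrix(np.array([[-c,0,s],[0,1,0],[-s,0,-c]]))
E
python3 - <<'E'
from h import *
print(pose()[0])
plan([.51,.222,.225],lean())
E
```

```text
[ 0.43168511 -0.22660637  0.24350284]
"rotation": [[-0.029, -0.029, -0.079], [-0.029, -0.029, -0.079], [-0.029, -0.029, -0.079], [-0.029, -0.029, -0.079], [-0.029, -0.028, -0.079]] "xyz": [[0.047, 0.008, 0.002], [0.045, 0.014, 0.0], [0.043, 0.019, -0.001], [0.041, 0.025, -0.002], [0.037, 0.03, -0.003]]
"rotation": [[-0.029, -0.028, -0.079], [-0.028, -0.029, -0.079], [-0.029, -0.028, -0.079], [-0.028, -0.029, -0.078], [-0.029, -0.028, -0.079]] "xyz": [[0.033, 0.034, -0.003], [0.028, 0.038, -0.002], [0.023, 0.041, -0.002], [0.018, 0.044, -0.001], [0.013, 0.046, 0.001]]
"rotation": [[-0.028, -0.029, -0.078], [-0.029, -0.028, -0.079]] "xyz": [[0.007, 0.047, 0.002], [0.001, 0.047, 0.004]]
end [0.5099 0.2219 0.225 ]
```

Call:
jog_arm(
  rotation=[
    [-0.029,-0.029,-0.079],
    [-0.029,-0.029,-0.079],
    [-0.029,-0.029,-0.079],
    [-0.029,-0.029,-0.079],
    [-0.029,-0.028,-0.079],
  ],
  xyz=[
    [0.047,0.008,0.002],
    [0.045,0.014,0],
    [0.043,0.019,-0.001],
    [0.041,0.025,-0.002],
    [0.037,0.03,-0.003],
  ],
  hand=[60,60,60,60,60],
)

```text
clock: 7.05
tool_pos: [0.4639, -0.0372, 0.2328]
orientation: [2.991, 0.284, 2.18]
wrist_force: [1.5, -0.4, -0.6]
grip_width: 0.0601
grasp_force: 0.0
```

Call:
jog_arm(
  rotation=[
    [-0.029,-0.028,-0.079],
    [-0.028,-0.029,-0.079],
    [-0.029,-0.028,-0.079],
    [-0.028,-0.029,-0.078],
    [-0.029,-0.028,-0.079],
  ],
  xyz=[
    [0.033,0.034,-0.003],
    [0.028,0.038,-0.002],
    [0.023,0.041,-0.002],
    [0.018,0.044,-0.001],
    [0.013,0.046,0.001],
  ],
  hand=[60,60,60,60,60],
)

```text
clock: 7.55
tool_pos: [0.4966, 0.1501, 0.226]
orientation: [3.042, 0.593, 2.826]
wrist_force: [-0.1, 0.1, -0.1]
grip_width: 0.0601
grasp_force: 0.0
```

Call:
jog_arm(
  rotation=[
    [-0.028,-0.029,-0.078],
    [-0.029,-0.028,-0.079],
    [0,0,0],
  ],
  xyz=[
    [0.007,0.047,0.002],
    [0.001,0.047,0.004],
    [0,0,0],
  ],
  hand=[60,60,60],
)

```text
clock: 7.85
tool_pos: [0.5089, 0.2258, 0.2223]
orientation: [3.135, 0.694, 3.129]
wrist_force: [-0.4, -0.2, 0.1]
grip_width: 0.0603
grasp_force: 0.0
```

```bash
python3 - <<'E'
from h import *
s=bot.sense();print(s["tool_pos"],s["orientation"],s["joint_pos"])
print(np.degrees((pose()[1].inv()*lean()).as_rotvec()))
W=wcam();im=bot.grab_frame("wrist"); cv2.imwrite("pics/w2.png",im[...,::-1])
for n in("scraper","scraper_mid","brush","spanner","peg1","panel"):
    for d in bot.pinpoint(n,"wrist")[:3]: print(n,np.round(d["location"]),round(d["conf"],2))
E
```

```text
[0.50888023 0.22579052 0.22225145] [3.13476158 0.69356751 3.12946081] [ 0.29164447  0.21449819  1.76750724 -0.38166944  0.51885772 -0.99919779]
[ 0.49673498 -0.26193852  0.1252338 ]
scraper [260. 320.] 0.75
scraper_mid [198. 318.] 0.65
scraper_mid [ 58. 318.] 0.38
brush [266. 320.] 0.21
spanner [262. 230.] 0.81
spanner [261. 317.] 0.69
peg1 [263. 317.] 0.79
```

View pics/w2.png

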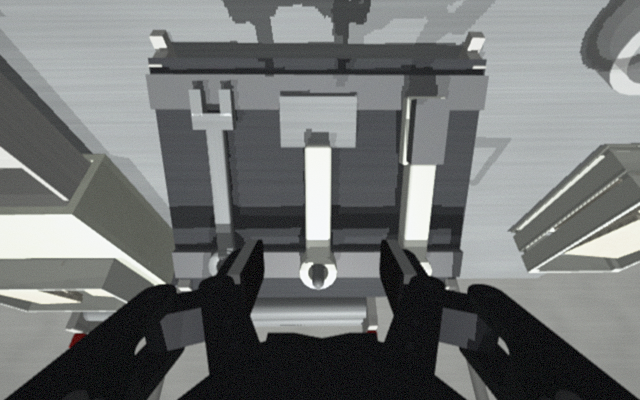

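The wrist view confirms it: the middle white tool has a wide flat blade (280–357, 93–147), handle at column 318 and eye at (319,272). The spanner is at column 220 and the narrow-headed brush at column 420.

```bash
python3 - <<'E'
from h import *
from scipy.optimize import least_squares
W=wcam()
M=np.array([[-167,-35,6],[-167,35,6],[-122,35,6],[-122,-35,6],[0,0,24],[-122,-12,24],[-122,12,24]])/1e3
# scraper frame: x up slope, z away from panel, y = z cross x
px=np.array([[281,93],[356,96],[357,147],[280,147],[319,272],[304.5,147],[331,147]])
def T(v):
    R=Ro.from_euler("z",v[3])*Ro.from_euler("y",-np.radians(40)+v[4]); return R,v[:3]
def f(v):
    R,t=T(v);q=[wp(R.apply(m)+t,W) for m in M]; return np.array([(c-p[0],r-p[1]) for (r,c),p in zip(q,px)])
for sgn in(1,-1):
    px2=px.copy().astype(float)
    if sgn<0: px2=px2[[1,0,3,2,4,6,5]]
    px=px2
    for fix in(0,1):
        g=lambda v:np.r_[f(v if not fix else np.r_[v[:4],0]).ravel(),]
        r=least_squares(g,[.657,.222,.167,0,0]); print(sgn,r.x.round(4),r.cost); 
        if fix: print(f(np.r_[r.x[:4],0]).round(1).tolist())
E
```

```text
1 [ 0.6591  0.216   0.1663 -0.0285 -0.0188] 8.1988992795392
1 [ 0.6599  0.216   0.1651 -0.0285  0.    ] 8.607798147169339
[[-1.6, 1.7], [1.4, -0.8], [-1.4, -1.1], [1.0, -1.4], [-0.8, 0.0], [0.3, 0.6], [1.1, 0.7]]
-1 [ 0.6269  0.2168  0.1974  3.1109 -1.5419] 8.188157528860922
-1 [0.8269 0.2268 0.0015 0.1268 0.    ] 9412.703533007272
[[-61.2, 26.4], [54.7, 24.6], [58.4, -2.4], [-58.7, 2.0], [6.2, -55.2], [-20.9, 1.7], [19.8, 0.2]]
```

```bash
cat >> h.py <<'E'
SY=-.025; SR=Ro.from_euler("z",SY)*Ro.from_euler("y",-np.radians(40)); S0=np.array([.660,.216,.165])
g=lambda x,z:S0+SR.apply([x,0,z])
E
python3 - <<'E'
from h import *
print(g(-.075,.004),g(-.075,.06))
plan(g(-.075,.055),lean(SY),3)
E
```

```text
[0.59999427 0.21750046 0.11985511] [0.56400942 0.21840026 0.1627536 ]
"rotation": [[0.002, -0.001, 0.001], [0.002, -0.001, 0.0], [0.003, -0.002, 0.001]] "xyz": [[-0.002, -0.001, 0.036], [-0.001, -0.001, 0.036], [-0.002, -0.001, 0.036]]
end [0.5675 0.2186 0.1587]
```

Call:
jog_arm(
  rotation=[
    [0.002,-0.001,0.001],
    [0.002,-0.001,0],
    [0.003,-0.002,0.001],
    [0,0,0],
  ],
  xyz=[
    [-0.002,-0.001,0.036],
    [-0.001,-0.001,0.036],
    [-0.002,-0.001,0.036],
    [0,0,0],
  ],
  hand=[60,60,60,60],
)

```text
clock: 8.6
tool_pos: [0.5681, 0.2183, 0.1556]
orientation: [-3.14, 0.694, 3.116]
wrist_force: [-0.5, 0.6, 0.6]
grip_width: 0.0599
grasp_force: 0.0
```

```bash
python3 - <<'E'
from h import *
plan(g(-.075,.004),lean(SY),4)
W=wcam();im=bot.grab_frame("wrist"); cv2.imwrite("pics/w3.png",im[...,::-1])
for l,x in(("handle end",[-.122,0,.024]),("tip",[-.167,0,.006])): print(l,wp(S0+SR.apply(x),W))
E
```

```text
"rotation": [[-0.0, -0.001, -0.0], [-0.0, -0.0, -0.0], [-0.001, -0.001, -0.0], [-0.0, -0.0, -0.0]] "xyz": [[-0.001, 0.0, 0.015], [-0.0, 0.0, 0.015], [-0.0, 0.0, 0.015], [-0.001, 0.0, 0.015]]
end [0.6001 0.2174 0.1198]
handle end (np.float64(159.27866911454524), np.float64(321.92484856991445))
tip (np.float64(80.26665753654979), np.float64(321.90588098656974))
```

View pics/w3.png

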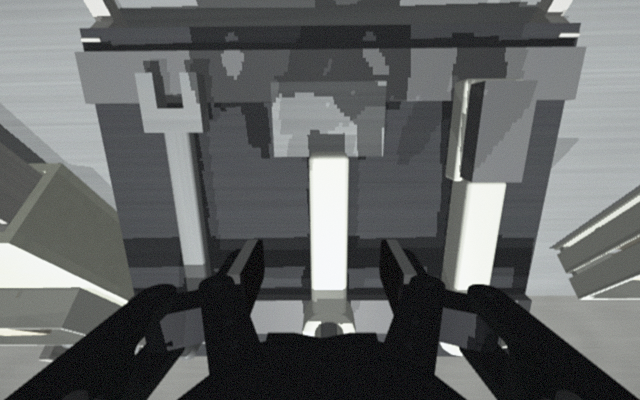

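The handle is centred at column 329 where 322 was predicted, so I shift 4 mm along +y and go in.

Call:
jog_arm(
  rotation=[
    [0,0,0],
    [0,0,0],
    [0,0,0],
    [0,0,0],
    [0,0,0],
  ],
  xyz=[
    [0,0.003,0.01],
    [0,0.002,0.015],
    [0,0,0.015],
    [0,0,0.013],
    [0,0,0.006],
  ],
  hand=[60,60,60,60,60],
)

```text
clock: 9.15
tool_pos: [0.5981, 0.2227, 0.1209]
orientation: [-3.141, 0.697, 3.118]
wrist_force: [0.8, -0.0, -0.2]
grip_width: 0.0599
grasp_force: 0.0
```

Call:
jog_arm(
  rotation=[
    [0,0,0],
    [0,0,0],
    [0,0,0],
    [0,0,0],
    [0,0,0],
  ],
  xyz=[
    [0,0,0],
    [0,0,0],
    [0,0,0],
    [0,0,0],
    [0,0,0],
  ],
  hand=[40,30,15,15,15],
  force=45,
)

```text
clock: 9.65
tool_pos: [0.5974, 0.2228, 0.1224]
orientation: [-3.141, 0.698, 3.118]
wrist_force: [-4.3, -1.4, 3.3]
grip_width: 0.0231
grasp_force: 45.1
```

Call:
jog_arm(
  rotation=[
    [0,0,0],
    [0,0,0],
    [0,0,0],
    [0,0,0],
    [0,0,0],
  ],
  xyz=[
    [0,0,-0.004],
    [0,0,-0.012],
    [0,0,-0.018],
    [0,0,-0.022],
    [0,0,-0.025],
  ],
  hand=[15,15,15,15,15],
  force=60,
)

```text
clock: 10.15
tool_pos: [0.5546, 0.2237, 0.1724]
orientation: [-3.141, 0.697, 3.118]
wrist_force: [-0.4, -0.2, -1.1]
grip_width: 0.0224
grasp_force: 59.5
```

```bash
python3 - <<'E'
from h import *
s=bot.sense();print(s["tool_pos"],s["wrist_force"],s["moment"],s["grip_width"])
W=wcam();im=bot.grab_frame("wrist"); cv2.imwrite("pics/w4.png",im[...,::-1])
R=pose()[1]; p=pose()[0]+R.apply([0,0,-.05])
plan(pose()[0]+R.apply([0,0,-.06]),None,2)
E
```

```text
[0.55458374 0.22373162 0.17237717] [-0.35242335 -0.19286384 -1.11707857] [0.05562172 0.49245949 0.02177108] 0.022372391673138196
"rotation": [[0.0, 0.0, 0.0], [0.0, 0.0, 0.0]] "xyz": [[0.0, -0.0, -0.038], [-0.0, -0.0, -0.037]]
end [0.515  0.2251 0.2209]
```

View pics/w4.png

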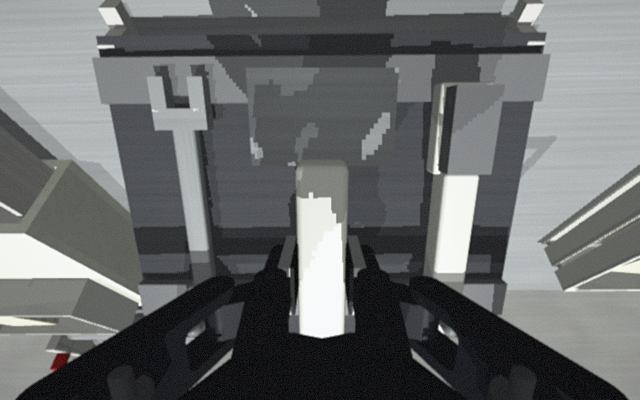

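The scraper is held square and lifted clear (blade 248–398, rows 68–160). The brush and spanner still hang. Retreat, then turn level.

```bash
cat >> h.py <<'E'
def plan2(p0,R0,p1,R1,n):
    global pose
    o=pose; pose=lambda:(np.array(p0,float),R0); plan(p1,R1,n); pose=o
E
python3 - <<'E'
from h import *
A=[.42,.222,.28];B=[.572,-.231,.19]
plan(A,None,5)
plan2(A,pose()[1],B,down(np.pi/2),15)
E
```

```text
"rotation": [[0.0, 0.0, 0.0], [0.0, 0.0, 0.0], [0.0, 0.0, 0.0], [0.0, 0.0, 0.0], [0.0, 0.0, 0.0]] "xyz": [[0.009, -0.001, -0.042], [0.009, -0.001, -0.041], [0.008, -0.002, -0.042], [0.009, -0.001, -0.041], [0.008, -0.002, -0.042]]
end [0.4201 0.2217 0.2801]
"rotation": [[0.023, 0.023, 0.063], [0.023, 0.023, 0.063], [0.023, 0.023, 0.063], [0.023, 0.024, 0.063], [0.023, 0.023, 0.063]] "xyz": [[-0.006, -0.037, 0.014], [-0.01, -0.036, 0.016], [-0.014, -0.034, 0.016], [-0.018, -0.032, 0.017], [-0.021, -0.03, 0.017]]
"rotation": [[0.023, 0.023, 0.063], [0.023, 0.024, 0.063], [0.023, 0.023, 0.062], [0.023, 0.024, 0.063], [0.023, 0.023, 0.062]] "xyz": [[-0.025, -0.027, 0.018], [-0.028, -0.024, 0.018], [-0.031, -0.02, 0.017], [-0.033, -0.016, 0.017], [-0.035, -0.012, 0.016]]
"rotation": [[0.023, 0.024, 0.063], [0.023, 0.023, 0.062], [0.023, 0.024, 0.063], [0.023, 0.023, 0.062], [0.023, 0.024, 0.063]] "xyz": [[-0.037, -0.008, 0.015], [-0.038, -0.004, 0.014], [-0.039, -0.0, 0.012], [-0.039, 0.004, 0.011], [-0.038, 0.008, 0.01]]
end [ 0.5721 -0.2311  0.1898]
```

Call:
jog_arm(
  rotation=[
    [0,0,0],
    [0,0,0],
    [0,0,0],
    [0,0,0],
    [0,0,0],
  ],
  xyz=[
    [0.009,-0.001,-0.042],
    [0.009,-0.001,-0.041],
    [0.008,-0.002,-0.042],
    [0.009,-0.001,-0.041],
    [0.008,-0.002,-0.042],
  ],
  hand=[15,15,15,15,15],
)

```text
clock: 10.7
tool_pos: [0.4207, 0.2212, 0.2777]
orientation: [-3.141, 0.697, 3.118]
wrist_force: [-0.1, -0.2, -1.1]
grip_width: 0.0225
grasp_force: 59.5
```

Call:
jog_arm(
  rotation=[
    [0.023,0.023,0.063],
    [0.023,0.023,0.063],
    [0.023,0.023,0.063],
    [0.023,0.024,0.063],
    [0.023,0.023,0.063],
  ],
  xyz=[
    [-0.006,-0.037,0.014],
    [-0.01,-0.036,0.016],
    [-0.014,-0.034,0.016],
    [-0.018,-0.032,0.017],
    [-0.021,-0.03,0.017],
  ],
  hand=[15,15,15,15,15],
)

```text
clock: 11.2
tool_pos: [0.473, 0.0702, 0.2479]
orientation: [2.998, 0.472, 2.536]
wrist_force: [0.0, 1.2, -1.2]
grip_width: 0.0225
grasp_force: 59.6
```

Call:
jog_arm(
  rotation=[
    [0.023,0.023,0.063],
    [0.023,0.024,0.063],
    [0.023,0.023,0.062],
    [0.023,0.024,0.063],
    [0.023,0.023,0.062],
  ],
  xyz=[
    [-0.025,-0.027,0.018],
    [-0.028,-0.024,0.018],
    [-0.031,-0.02,0.017],
    [-0.033,-0.016,0.017],
    [-0.035,-0.012,0.016],
  ],
  hand=[15,15,15,15,15],
)

```text
clock: 11.7
tool_pos: [0.5241, -0.0811, 0.2171]
orientation: [3.013, 0.218, 2.046]
wrist_force: [-0.0, 0.1, -1.4]
grip_width: 0.0227
grasp_force: 59.6
```

Call:
jog_arm(
  rotation=[
    [0.023,0.024,0.063],
    [0.023,0.023,0.062],
    [0.023,0.024,0.063],
    [0.023,0.023,0.062],
    [0.023,0.024,0.063],
  ],
  xyz=[
    [-0.037,-0.008,0.015],
    [-0.038,-0.004,0.014],
    [-0.039,0,0.012],
    [-0.039,0.004,0.011],
    [-0.038,0.008,0.01],
  ],
  hand=[15,15,15,15,15],
)

```text
clock: 12.2
tool_pos: [0.5742, -0.2326, 0.1869]
orientation: [-3.139, -0.001, 1.566]
wrist_force: [0.1, 0.4, -1.2]
grip_width: 0.0225
grasp_force: 59.6
```

```bash
python3 - <<'E'
from h import *
W=wcam();im=bot.grab_frame("wrist"); cv2.imwrite("pics/w5.png",im[...,::-1])
s=bot.sense();print(s["tool_pos"],s["orientation"],s["wrist_force"],s["moment"],s["grip_width"])
plan([.572,-.231,.06],down(np.pi/2),5)
E
```

```text
[ 0.57493381 -0.23754216  0.18468744] [-3.13586187e+00 -2.09953197e-03  1.55749525e+00] [-4.07426024 -3.49717929 -3.93211386] [-0.11168012  0.21632083  0.00108072] 0.022254739464231538
"rotation": [[-0.001, -0.0, -0.002], [-0.001, -0.0, -0.002], [-0.001, -0.0, -0.001], [-0.0, -0.001, -0.002], [-0.001, -0.0, -0.001]] "xyz": [[0.002, -0.001, 0.031], [0.001, -0.001, 0.031], [0.002, -0.0, 0.031], [0.001, -0.001, 0.031], [0.002, -0.0, 0.032]]
end [ 0.5722 -0.2309  0.0599]
```

View pics/w5.png

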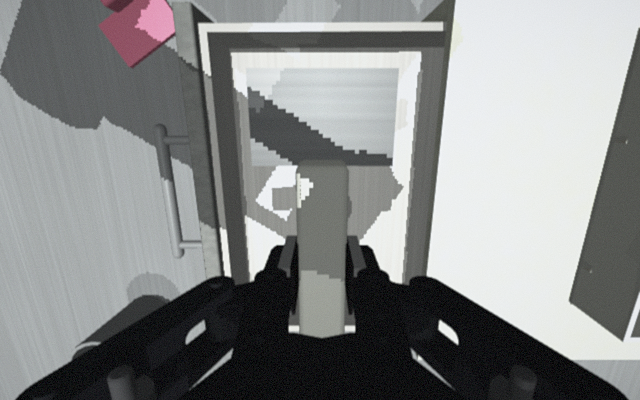

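The scraper hangs level over the open drawer: blade 248–398, drawer interior about 232–420, all clear. Descend.

Call:
jog_arm(
  rotation=[
    [0,0,0],
    [0,0,0],
    [0,0,0],
    [0,0,0],
    [0,0,0],
  ],
  xyz=[
    [0.001,-0.001,0.025],
    [0.001,-0.001,0.035],
    [0,0,0.035],
    [0,0,0.035],
    [0,0,0.025],
  ],
  hand=[15,15,15,15,15],
)

```text
clock: 12.75
tool_pos: [0.5715, -0.2295, 0.0613]
orientation: [-3.138, -0.001, 1.57]
wrist_force: [-0.2, -0.8, -0.9]
grip_width: 0.0226
grasp_force: 59.6
```

Call:
jog_arm(
  rotation=[
    [0,0,0],
    [0,0,0],
    [0,0,0],
    [0,0,0],
  ],
  xyz=[
    [0,0,0],
    [0,0,0.01],
    [0,0,0.008],
    [0,0,0],
  ],
  hand=[15,15,15,15],
)

```text
clock: 13.15
tool_pos: [0.5722, -0.2301, 0.0484]
orientation: [-3.14, 0.0, 1.57]
wrist_force: [0.3, 0.1, -1.3]
grip_width: 0.0225
grasp_force: 59.5
```

Call:
jog_arm(
  rotation=[
    [0,0,0],
    [0,0,0],
    [0,0,0],
    [0,0,0],
    [0,0,0],
  ],
  xyz=[
    [0,0,0.004],
    [0,0,0.004],
    [0,0,0.003],
    [0,0,0.002],
    [0,0,0],
  ],
  hand=[15,15,15,15,15],
)

```text
clock: 13.65
tool_pos: [0.5722, -0.2302, 0.0379]
orientation: [-3.14, 0.0, 1.57]
wrist_force: [0.1, 0.4, -1.6]
grip_width: 0.0226
grasp_force: 59.5
```

Call:
jog_arm(
  rotation=[
    [0,0,0],
    [0,0,0],
    [0,0,0],
  ],
  xyz=[
    [0,0,0.002],
    [0,0,0.002],
    [0,0,0],
  ],
  hand=[15,15,15],
)

```text
clock: 13.95
tool_pos: [0.5722, -0.2302, 0.0347]
orientation: [-3.14, 0.0, 1.57]
wrist_force: [0.4, 0.3, -1.4]
grip_width: 0.0223
grasp_force: 59.5
```

Call:
jog_arm(
  rotation=[
    [0,0,0],
    [0,0,0],
    [0,0,0],
  ],
  xyz=[
    [0,0,0.002],
    [0,0,0.002],
    [0,0,0],
  ],
  hand=[15,15,15],
)

```text
clock: 14.25
tool_pos: [0.5721, -0.2301, 0.0315]
orientation: [-3.139, 0.0, 1.57]
wrist_force: [0.4, -1.1, -1.2]
grip_width: 0.0228
grasp_force: 59.5
```

Call:
jog_arm(
  rotation=[
    [0,0,0],
    [0,0,0],
    [0,0,0],
  ],
  xyz=[
    [0,0,0.001],
    [0,0,0.001],
    [0,0,0],
  ],
  hand=[15,15,15],
)

```text
clock: 14.55
tool_pos: [0.5723, -0.2303, 0.0302]
orientation: [-3.14, 0.0, 1.57]
wrist_force: [-0.0, -0.5, -1.8]
grip_width: 0.0227
grasp_force: 59.6
```

Call:
jog_arm(
  rotation=[
    [0,0,0],
    [0,0,0],
    [0,0,0],
  ],
  xyz=[
    [0,0,0.001],
    [0,0,0.001],
    [0,0,0],
  ],
  hand=[15,15,15],
)

```text
clock: 14.85
tool_pos: [0.573, -0.2303, 0.0301]
orientation: [3.141, 0.001, 1.57]
wrist_force: [-0.7, 2.5, 10.7]
grip_width: 0.0225
grasp_force: 60.9
```

Call:
jog_arm(
  rotation=[
    [0,0,0],
    [0,0,0],
  ],
  xyz=[
    [0,0,0.001],
    [0,0,0],
  ],
  hand=[15,15],
)

```text
clock: 15.05
tool_pos: [0.5733, -0.2303, 0.03]
orientation: [3.14, 0.002, 1.57]
wrist_force: [-1.4, 3.1, 14.8]
grip_width: 0.0227
grasp_force: 61.5
```

Call:
jog_arm(
  rotation=[
    [0,0,0],
    [0,0,0],
    [0,0,0],
    [0,0,0],
    [0,0,0],
  ],
  xyz=[
    [0,0,-0.002],
    [0,0,0],
    [0,0,0],
    [0,0,0],
    [0,0,0],
  ],
  hand=[15,15,30,45,50],
)

```text
clock: 15.55
tool_pos: [0.5721, -0.2303, 0.029]
orientation: [-3.139, 0.0, 1.57]
wrist_force: [-0.2, -0.6, -0.3]
grip_width: 0.05
grasp_force: 0.0
```

Call:
jog_arm(
  rotation=[
    [0,0,0],
    [0,0,0],
    [0,0,0],
    [0,0,0],
    [0,0,0],
  ],
  xyz=[
    [0,0,-0.01],
    [0,0,-0.03],
    [0,0,-0.05],
    [0,0,-0.06],
    [0,0,-0.05],
  ],
  hand=[50,50,50,50,50],
)

```text
clock: 16.05
tool_pos: [0.5725, -0.2302, 0.1924]
orientation: [-3.141, 0.001, 1.57]
wrist_force: [0.9, 0.1, -0.6]
grip_width: 0.05
grasp_force: 0.0
```

Call:
jog_arm(
  rotation=[
    [0,0,0],
    [0,0,0],
    [0,0,0],
    [0,0,0],
  ],
  xyz=[
    [0,-0.05,-0.02],
    [0,-0.05,0],
    [0,-0.03,0],
    [0,0,0],
  ],
  hand=[50,50,50,50],
)

```text
clock: 16.45
tool_pos: [0.4663, -0.2299, 0.2066]
orientation: [-3.14, 0.001, 1.568]
wrist_force: [0.8, 0.5, -0.1]
grip_width: 0.05
grasp_force: 0.0
```

```bash
python3 - <<'E'
from h import *
w=cv2.resize(bot.grab_frame("wrist"),(400,250)); s=cv2.resize(bot.grab_frame("side")[90:300,240:500],(400,323));c=cv2.resize(bot.grab_frame("scene")[170:370,140:460],(400,250))
o=np.zeros((580,800,3),np.uint8);o[:250,:400]=w;o[:250,400:]=c;o[255:578,:400]=s
cv2.imwrite("pics/end.png",o[...,::-1]); print(bot.sense()["tool_pos"],bot.sense()["wrist_force"])
E
```

```text
[ 0.46910376 -0.23026623  0.2059293 ] [ 0.6412575  -0.38628148 -0.57897943]
```

View pics/end.png

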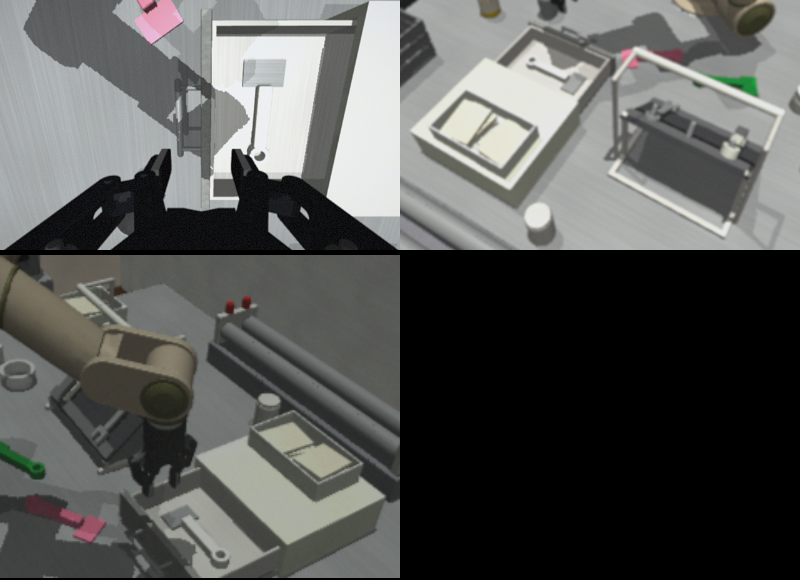

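The scraper lies flat inside the open drawer (wrist panel 245–285, 60–160). The brush and spanner hang on the rack, and everything else is undisturbed. Handing in.

```bash
python3 -c "
from rig import bot
print(bot.hand_in())"
```

```text
the job is handed in; nothing more can be done
None
```

I handed the job in: the drawer is open about 0.18 m, and the scraper lies flat and released on its floor. The brush and spanner still hang on their pegs and, in the final pictures, nothing else looks moved; the hand-in returned no verdict.

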